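# Load a wear-debris slide carrier under the spring clip

## Robot

A 6-joint arm with a two-finger parallel gripper is mounted at the origin on the work surface. World frame = base frame: x ahead of the robot, y to its left, z up, the work surface at z = 0. Lengths are in m, angles in rad, forces in N, time in s.
With the tool pointing down it reaches from about 0.4 to 0.825 m from the base axis. Payload 7 kg.
Tool frame: the origin (TCP) lies on the mounting face of the last link; the fingertips stand 178 mm ahead of it and the grasp point (between the pads) lies 159 mm ahead of it; z points along the fingers, x is the direction in which the jaws open and shut, and the axes are right-handed (so a half turn about z gives the same grasp; the last joint's range is limited). The gripper opens to 88 mm and grips with 3 to 60 N. Pads are 19 mm wide; open, the fingers measure 130 mm over their backs; the gripper's body (78 mm by 193 mm) begins 47 mm behind the grasp point.
Start: joints at [-0.87, 0.359, 0.012, 0, -1.224, -0.288], TCP at [0.271, -0.618, 0.405] pointing down, gripper open.
Joint ranges: [-3.07, 3.07], [-1.43, 2.12], [-1.02, 1.25], [-3.03, 1.67], [-3.05, -0], [-3.03, 3.03]. Speed limits (rad/s): [2.39, 2.39, 3.01, 3.14, 3.14, 3.14].

## Interface

Orientations are given as [roll, pitch, yaw] about the fixed x, y, z axes, in that order (R = Rz(yaw) Ry(pitch) Rx(roll)).
In Python, from plant import get_state, cams, ticket gives the robot as it stands.
- The arm moves only by the tool carry_out, never from a script. Its arguments are lists of equal length, an entry for each row: "travel": the shift along the tool's x, y, z in m, a list of three; "dr": the turn, a rotation vector about the tool's x, y, z in rad, a list of three. A call has 1 to 8 rows; each row shifts and turns the commanded pose from where the row before left it, along the tool's axes as they then stand; what a row does not reach is not made up. A row lasts 1/12 s, in which the tool goes at most 41.7 mm and 7.16 degrees, less where a joint would pass 70% of its speed; a pose out of reach is approached as far as the arm can. A call with a gripper value outside its range is refused whole. "hand" is the opening, from 0 (shut) to 1 (fully open), set as the call begins (left out, the last holds). The fingers move at their own pace and stop on an object; "newtons" is the grip in N (left out, the last holds). Time passes only in rows, so rows that do not move let the fingers close. It gives the time, the measured TCP pose, the force and the opening at its end, in the units of the state.
- get_state(): the state, without advancing time (a new reading comes with each control period).
- cams.read_camera(name): name is "scene" or "top"; returns (picture, depth): 400x640x3 uint8, red, green, blue; 400x640 float32, m along the optical axis (not along the pixel's ray), 0 where there is no reading.
- cams.calibration(name): a dict with "vertical_fov" (degrees; the focal length in pixels is half the picture's height over the tangent of half this angle, whatever the lens; pixels are square), "cx", "cy" (the principal point, pixels), "dist_coeffs" ([k1, k2, p1, p2, k3] as OpenCV has them; the pictures are not rectified), "R" (3x3) and "t" (3): a world point X has camera coordinates R X + t. Camera axes: x right, y down, z forward; pixel columns grow to the right and rows downward; lengths in m; the calibration is good to about 2 mm. A picture is of the moment at which its call begins. calibration takes no time and is no camera call.
- ticket.job_done(): hands the job in, once; it reports no verdict.
The state is a dict: "clock": time; "qpos": joint angles; "joint_vel": joint speeds; "joint_torque": joint torques, N m; "tcp_pos": TCP position; "eef_rot": TCP orientation; "ft_force": force on the tool from outside, world axes, zero at the start; "ft_torque": the same for the moment, N m; "gripper_width": finger opening in m.
Only numpy, scipy, OpenCV 4.12 (cv2) and the standard library are available. Lean on these libraries where they do the work, as an engineer would, in place of code of your own. Each camera call takes 0.05 s, during which the arm holds its last target. There are 200 camera calls.

## Task

Load the white slide carrier into the blue viewing stage: lift the red-knobbed spring clip so that it stands well open, slide the carrier nose first along the deck between the guide rails, and press it firmly but gently fully home against the brass end stop, which has to be felt for. Then lower the clip gently and fully so that its foot holds the carrier down there, and let go. Leave the two jars and the brass weight alone.

Things in the scene. Friction and masses are not known exactly. Their poses are not given: they have to be found in the camera images.
- stage: Blue fixed stage, 260 x 110 mm, with an aluminium deck 22 mm above the bench. Origin: centre of its underside, on the bench; x = the way the carrier slides in, z up. The front of the deck, from x = -130 to +8 mm, is open. Two cheeks at x = +107 to +127 mm, 34 mm high over the deck, carry the clip's hinge.
- guide_mouth (a point): Point on the deck midway between the two dark guide rails, at their front, stage x = +30 mm. The rails run on to x = +100, 46.4 mm apart, with lips 9 to 12 mm above the deck that reach in to 18 mm from the middle: the carrier goes in only by sliding from the front. A flared mouth, about 60 mm wide, leads in from x = +8. Pressed down on the deck the carrier drags (friction 0.4 to 0.7).
- stop_zone (a point): Fixed point on the deck at stage x = +82 mm, the middle of the range where the brass end stop may have been set. The stop (36 mm wide, top 8 mm above the deck, rigid) has its face anywhere from 7 mm before to 7 mm beyond this point; the setting differs every time and is not measured: feel for it. Over 15 N would be ramming it.
- clip (a joint): Clip angle, rad: 0 = fully down (level, a hard end), grows as the knob is lifted, up to 1.3. The hinge is stiff: the clip stays at any angle and takes 4 to 5 N at the knob to move; the last 0.08 rad down onto a carrier takes about 8 N. Well open means 1.0 or more.
- clip_hinge (a point): Point on the clip's hinge axis (the axis is the stage's y), at stage x = +115 mm, 46 mm above the bench.
- clip_knob (a point): Centre of the clip's red knob, a cylinder 14 mm across and 22 mm long lying along the stage's y; it can be pinched by its two end faces. With the clip down it is 75 mm from the hinge towards the front (stage -x) and 12 mm above the hinge. The clip's arm below it is 14 mm wide.
- foot: Black sprung foot under the clip arm, 10 mm across, 62 mm from the hinge; origin at its tip. With the clip down and empty the tip is 1 mm above the deck; on the carrier it gives 5 mm and presses with about 3 N.
- carrier_tab (a point): Grip point on the orange tab of the loose white carrier (plate 100 x 44 x 6 mm, about 90 g, dark-striped glass slide; x to its nose, z up). Seen from above the tab is a T: a stem 24 mm along x, 10 mm thick, to be pinched, and at its front a cross plate 32 mm wide, 13 mm ahead of this point. Point: 32 mm above the underside (tab top 46), 89 mm behind the nose. It starts on a 12 mm grey block.
- jar_a: Amber sample jar, 44 mm across, 75 mm tall, loose; origin under its centre. Leave alone.
- jar_b: Amber sample jar, 44 mm across, 75 mm tall, loose; origin under its centre. Leave alone.
- weight: Brass weight, 32 mm across, 42 mm tall, loose; origin under its centre. Leave alone.
Things that resemble listed ones, but are neither listed nor needed, are in the scene too. Leave any purple or turquoise look-alike of the part that bears carrier_tab alone.

How it is judged:
By the outcome, as a careful person would: the job done as asked, in the order asked, and still so for the second after the job is handed in, with the robot touching nothing.
It also fails if it takes over 72 s, if anything falls off the work surface, if the arm or the gripper's body presses on something with over 40 N, if the wrist force passes 120 N, or if a joint passes its speed limit or range.

## Working session

There is one attempt and no reset: what is moved stays moved. The work goes in short steps, Python scripts to look and compute and a tool call to move; the robot and the scene stay as the last step left them, time stands still between calls to the robot, and variables do not carry over. Pictures are saved under pics/ and viewed, about 8 in all and at most 12, crops included, and the job is handed in when it is done.

Besides the shell and the picture viewer there is one more tool, called after "Request:" as name(argument=value, ...), one argument or row to a line, values as JSON. carry_out: Moves the arm, as the interface text tells. Its arguments: {"type":"object","properties":{"travel":{"type":"array"},"dr":{"type":"array"},"hand":{"type":"number"},"newtons":{"type":"number"}},"required":["travel","dr"]}

```bash
ls; mkdir -p pics
cat > h.py <<'E'
import numpy as np, cv2
from plant import get_state, cams, ticket
def K(n):
    c=cams.calibration(n); f=200/np.tan(np.radians(c['vertical_fov'])/2)
    return np.array([[f,0,c['cx']],[0,f,c['cy']],[0,0,1.]]),np.array(c['dist_coeffs'],float),np.array(c['R']),np.array(c['t'])
def ray(n,uv):
    k,d,R,t=K(n); p=cv2.undistortPoints(np.array(uv,float).reshape(-1,1,2),k,d).reshape(-1,2)
    return -R.T@t, np.c_[p,np.ones(len(p))]@R
def onplane(n,uv,z):
    c,d=ray(n,uv); return c+d*((z-c[2])/d[:,2])[:,None]
def cloud(n,dep):
    v,u=np.mgrid[:400,:640]; c,d=ray(n,np.c_[u.ravel(),v.ravel()])
    return (c+d*dep.reshape(-1,1)).reshape(400,640,3)
def proj(n,X):
    k,d,R,t=K(n); return cv2.projectPoints(np.array(X,float).reshape(-1,1,3),cv2.Rodrigues(R)[0],t,k,d)[0].reshape(-1,2)
def shot(n,name):
    im,dep=cams.read_camera(n); cv2.imwrite(f'pics/{name}.png',im[:,:,::-1]); np.savez(f'pics/{name}.npz',im=im,dep=dep); return im,dep
E
python3 - <<'E'
from h import *
for n in('scene','top'):
    shot(n,n+'0'); k,d,R,t=K(n); print(n,k[0,0],d,-R.T@t,R[2])
print(get_state())
E
```

```text
pics
scene 437.55267149975595 [-0.12485012  0.          0.          0.          0.        ] [0.88738174 0.5455551  0.82144048] [-0.34318626 -0.57092205 -0.74583591]
top 373.47794712786884 [-0.04025769  0.          0.          0.          0.        ] [ 4.78571938e-01 -6.11389959e-04  1.06198465e+00] [ 0.06440031 -0.00527777 -0.99791019]
{'clock': 0.1, 'qpos': array([-8.69890658e-01,  3.59302543e-01,  1.11750796e-02, -3.19131463e-04,
       -1.22410906e+00, -2.88081226e-01]), 'joint_vel': array([ 0.00043804, -0.00126406,  0.00341326, -0.00030741,  0.00148256,
        0.00086247]), 'joint_torque': array([-1.54859819e-03, -5.84162307e+01,  2.93747646e+01,  7.01549158e+00,
        1.01509859e-02, -7.19236323e-05]), 'tcp_pos': array([ 0.27072872, -0.61814302,  0.40383321]), 'eef_rot': array([-3.14147110e+00, -1.46609460e-03,  1.98351203e+00]), 'ft_force': array([ 0.11359177,  0.67476487, -0.05197147]), 'ft_torque': array([ 0.00141687,  0.0007619 , -0.0153612 ]), 'gripper_width': 0.08750753176836967}
```

View pics/scene0.png

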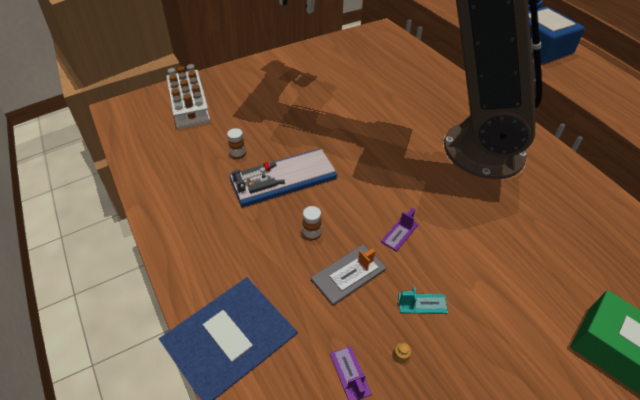

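View pics/top0.png

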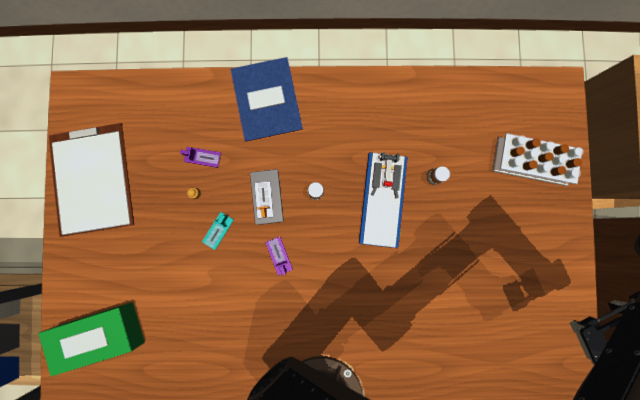

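Scene: stage at about (285,175), carrier at (350,270). Top: stage (384,200) with the clip at its far (+x) end, knob (388,183), carrier on its grey block (264,198) with the orange tab (264,213), jars (316,190) and (440,175), weight (193,193).

```bash
cat > m.py <<'E'
from h import *
im=np.load('pics/top0.npz')['im'];dep=np.load('pics/top0.npz')['dep']
P=cloud('top',dep); hsv=cv2.cvtColor(im,cv2.COLOR_RGB2HSV)
z=P[:,:,2]
print('bench z',np.median(z[260:300,100:200]), 'deck z',np.median(z[215:235,375:390]))
def box(u0,u1,v0,v1):
    m=np.zeros((400,640),bool); m[v0:v1,u0:u1]=1; return m
def rect(m,zp,name):
    m=cv2.morphologyEx(m.astype(np.uint8),cv2.MORPH_OPEN,np.ones((3,3)))if m.sum()>300 else m.astype(np.uint8)
    c=max(cv2.findContours(m,0,1)[0],key=cv2.contourArea).reshape(-1,2)
    w=onplane('top',c,zp)[:,:2]
    r=cv2.minAreaRect((w*1000).astype(np.float32)); print(name,r,'\n',cv2.boxPoints(r).round(1).tolist())
rect(box(345,420,140,260)&(z>.012),.022,'stage')
b=box(240,292,160,235)
rect(b&(z>.006),.012,'block')
H,S,V=hsv[...,0],hsv[...,1],hsv[...,2]
print(V[190:205,255:275].mean())
rect(b&(S<40)&(V>150),.018,'carrier')
for nm,n,bb in(('tab','top',b),('tab','scene',box(345,385,240,280))):
    I=np.load(f'pics/{n}0.npz'); h=cv2.cvtColor(I['im'],cv2.COLOR_RGB2HSV)
    o=bb&(h[...,0]>5)&(h[...,0]<14)&(h[...,1]>190)&(h[...,2]>120); Q=cloud(n,I['dep'])[o]
    print(nm,n,o.sum(),np.argwhere(o).mean(0)[::-1]); t=Q[Q[:,2]>.05]; print(len(t),t.mean(0) if len(t) else '',t.min(0) if len(t) else '',t.max(0) if len(t) else '')
uv=[]
for n,bb in(('top',box(370,405,165,200)),('scene',box(250,285,155,180))):
    I=np.load(f'pics/{n}0.npz'); h=cv2.cvtColor(I['im'],cv2.COLOR_RGB2HSV)
    o=bb&((h[...,0]<4)|(h[...,0]>174))&(h[...,1]>170)&(h[...,2]>90); c=np.argwhere(o).mean(0)[::-1]; uv.append(c)
    print('knob',n,o.sum(),c,onplane(n,c,.06),np.median(cloud(n,I['dep'])[o],0))
a=cv2.resize(im[140:260,240:460],None,fx=3.6,fy=3.6,interpolation=2)
s=np.load('pics/scene0.npz')['im']; e=cv2.resize(s[140:300,220:400],None,fx=3.6,fy=3.6,interpolation=2)[:,:]
cv2.imwrite('pics/c1.png',a[:,:,::-1]); cv2.imwrite('pics/c2.png',e[:,:,::-1])
E
python3 m.py
```

```text
bench z 0.00046199260422419286 deck z 0.02279476110752998
stage ((553.97900390625, -181.60060119628906), (110.85173034667969, 263.8427429199219), 83.14051818847656) 
 [[416.3999938964844, -220.89999389648438], [678.2999877929688, -252.39999389648438], [691.5999755859375, -142.3000030517578], [429.6000061035156, -110.80000305175781]]
block ((564.1593017578125, 147.101318359375), (149.7872772216797, 80.40284729003906), 6.108044624328613) 
 [[485.3999938964844, 179.10000610351562], [494.0, 99.19999694824219], [642.9000244140625, 115.0999984741211], [634.4000244140625, 195.0]]
193.27
carrier ((571.682861328125, 154.3996124267578), (72.74311828613281, 46.39213943481445), 4.671015739440918) 
 [[533.5, 174.60000610351562], [537.2999877929688, 128.3000030517578], [609.7999877929688, 134.1999969482422], [606.0, 180.5]]
tab top 4 [262.5  209.25]
4 [0.52614316 0.15039288 0.05892018] [0.52138491 0.14632264 0.05849562] [0.52959291 0.1571888  0.05914236]
tab scene 60 [368.1        253.48333333]
60 [0.5262754  0.1607411  0.07020421] [0.50442394 0.14149007 0.0511179 ] [0.88738174 0.5455551  0.82144048]
knob top 33 [387.87878788 183.3030303 ] [[ 0.59296649 -0.18840376  0.06      ]] [ 0.59266444 -0.18749969  0.06738731]
knob scene 28 [266.32142857 165.32142857] [[ 0.58960837 -0.18946377  0.06      ]] [ 0.59217666 -0.18229172  0.06715758]
```

View pics/c1.png

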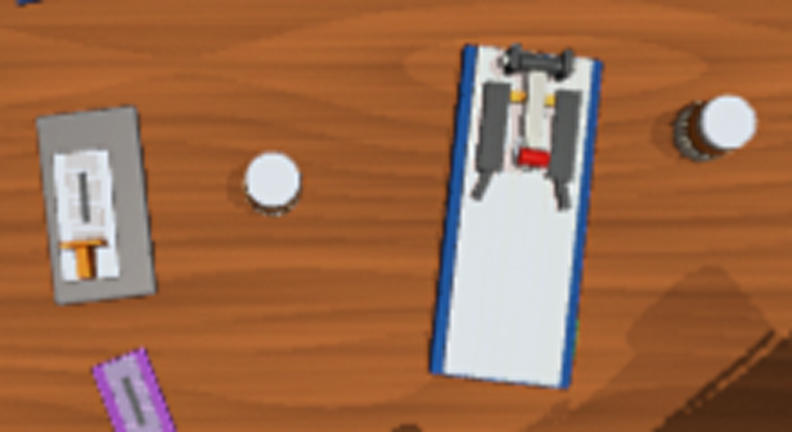

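View pics/c2.png

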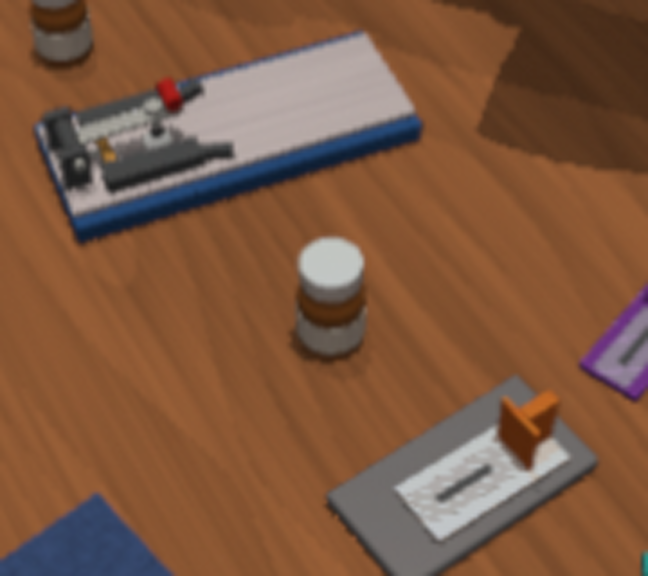

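c1 shows the clip down, knob at crop (535,157), the carrier aligned nose to +x with T tab at (85,250). c2 agrees: one upright orange tab, nose away from the robot. Moving towards the knob now, turning jaws along stage y.

Request:
carry_out(
  travel=[
    [0,0,0],
    [0,0,0],
    [0,0,0],
    [0,0,0],
    [0,0,0],
    [0.034,0.019,0],
    [0.034,0.019,0],
    [0.034,0.019,0],
  ],
  dr=[
    [0,0,0.1065],
    [0,0,0.1065],
    [0,0,0.1065],
    [0,0,0.1065],
    [0,0,0.1065],
    [0,0,0],
    [0,0,0],
    [0,0,0],
  ],
)

```text
clock: 0.77
tcp_pos: [0.3396, -0.523, 0.4038]
eef_rot: [-3.141, -0.001, 1.449]
ft_force: [1.9, 0.5, 0.5]
gripper_width: 0.0877
```

Request:
carry_out(
  travel=[
    [0.034,0.019,0],
    [0.034,0.019,0],
    [0.034,0.019,0],
    [0.034,0.019,0.01],
    [0.034,0.019,0.01],
    [0.034,0.019,0.01],
    [0.034,0.019,0.01],
    [0.034,0.019,0.01],
  ],
  dr=[
    [0,0,0],
    [0,0,0],
    [0,0,0],
    [0,0,0],
    [0,0,0],
    [0,0,0],
    [0,0,0],
    [0,0,0],
  ],
)

```text
clock: 1.43
tcp_pos: [0.5235, -0.2701, 0.3541]
eef_rot: [-3.141, -0.0, 1.451]
ft_force: [0.0, -0.6, 0.1]
gripper_width: 0.0875
```

```bash
cat > go.py <<'E'
from h import *
import sys
from scipy.spatial.transform import Rotation as Ro
PSI=-0.1197; O=np.array([.55206,-.1814,0])
Rs=Ro.from_euler('z',PSI).as_matrix()
def go(tgt,stage=True,yaw=None):
    s=get_state(); R=Ro.from_euler('xyz',s['eef_rot']).as_matrix(); g=s['tcp_pos']+R[:,2]*.159
    T=O+Rs@np.array(tgt) if stage else np.array(tgt)
    print('t',s['clock'],'grasp world',g.round(4),'stage',(Rs.T@(g-O)).round(4),'rpy',s['eef_rot'].round(4),'toolshift',(R.T@(T-g)).round(4),'w',round(s['gripper_width'],4))
    print('F stage',(Rs.T@s['ft_force']).round(2))
if __name__=='__main__': go([float(a) for a in sys.argv[1:4]])
E
python3 go.py .04 0 .1
cat > m2.py <<'E'
from m import *
print('-----')
o=b&(H>3)&(H<22)&(S>130)
o=b&(z>.042); Q=P[o]; print('tab hi',o.sum(),Q.mean(0),np.median(z[o]))
ww=onplane('top',np.argwhere(o)[:,::-1],.058)[:,:2]*1000
print('minrect',cv2.minAreaRect(ww.astype(np.float32)))
m=b&(z>.0155)|(b&(S<40)&(V>150)); rect(m&(z<.025),.018,'plate')
c=onplane('top',np.argwhere(b&(S<40)&(V>150))[:,::-1],.018)[:,:2]*1000
a=np.radians(5)
for r in [5]:
    q=c@np.array([[np.cos(a),-np.sin(a)],[np.sin(a),np.cos(a)]]); print('along/across ext',q.min(0),q.max(0),np.percentile(q,[1,99],0))
print(np.c_[np.argwhere(o)[:,::-1],ww.round(0)].tolist())
E
python3 m2.py | sed -n '/-----/,$p'
```

```text
t 1.4333 grasp world [ 0.5235 -0.2701  0.1951] stage [-0.0177 -0.0915  0.1951] rpy [-3.1414e+00 -1.0000e-04  1.4511e+00] toolshift [0.0914 0.0578 0.0951] w 0.0875
F stage [ 0.09 -0.64  0.07]
-----
tab hi 75 [0.51328963 0.12278608 0.24451752] 0.059049730630599706
minrect ((559.9662475585938, 146.04409790039062), (206.9393768310547, 113.63506317138672), 5.098237991333008)
plate ((572.2943115234375, 153.7703857421875), (70.74288940429688, 47.71774673461914), 0.10334867238998413) 
 [[536.9000244140625, 177.60000610351562], [537.0, 129.8000030517578], [607.7000122070312, 130.0], [607.5999755859375, 177.6999969482422]]
along/across ext [504.96855559  59.31694089] [619.35491673 129.69490905] [[505.57620679  60.33031534]
 [617.6854067  127.43928278]]
[[240.0, 161.0, 658.0, 212.0], [244.0, 173.0, 625.0, 201.0], [263.0, 175.0, 619.0, 149.0], [266.0, 178.0, 611.0, 141.0], [266.0, 182.0, 600.0, 141.0], [272.0, 194.0, 567.0, 125.0], [286.0, 204.0, 540.0, 87.0], [257.0, 207.0, 532.0, 165.0], [258.0, 207.0, 532.0, 163.0], [259.0, 207.0, 532.0, 160.0], [260.0, 207.0, 532.0, 157.0], [261.0, 207.0, 53
[... 1202 characters left out ...]
0, 155.0], [262.0, 214.0, 513.0, 152.0], [263.0, 214.0, 513.0, 149.0], [264.0, 214.0, 513.0, 146.0], [261.0, 215.0, 511.0, 155.0], [262.0, 215.0, 511.0, 152.0], [263.0, 215.0, 511.0, 149.0], [264.0, 215.0, 511.0, 146.0], [265.0, 215.0, 511.0, 144.0], [261.0, 216.0, 508.0, 155.0], [262.0, 216.0, 508.0, 152.0], [263.0, 216.0, 508.0, 149.0], [264.0, 216.0, 508.0, 146.0], [265.0, 216.0, 508.0, 144.0], [261.0, 217.0, 505.0, 155.0], [262.0, 217.0, 505.0, 152.0], [263.0, 217.0, 505.0, 149.0], [264.0, 217.0, 505.0, 147.0], [264.0, 221.0, 495.0, 147.0], [281.0, 221.0, 494.0, 101.0], [250.0, 225.0, 484.0, 184.0], [246.0, 231.0, 468.0, 195.0], [259.0, 234.0, 460.0, 160.0], [278.0, 234.0, 459.0, 109.0]]
```

Request:
carry_out(
  travel=[
    [0.0302,0.0193,0.01],
    [0.0302,0.0193,0.01],
    [0.0302,0.0192,0.01],
    [0,0,0.025],
    [0,0,0.025],
    [0,0,0.02],
    [0,0,0],
    [0,0,0],
  ],
  dr=[
    [0,0,0],
    [0,0,0],
    [0,0,0],
    [0,0,0],
    [0,0,0],
    [0,0,0],
    [0,0,0],
    [0,0,0],
  ],
  hand=0.6,
  newtons=20,
)

```text
clock: 2.1
tcp_pos: [0.5909, -0.1888, 0.2537]
eef_rot: [-3.139, 0.0, 1.451]
ft_force: [-0.1, -0.4, 0.4]
gripper_width: 0.053
```

Run:
```python
from go import *
go([.04,-.001,.058])
a,_=shot('top','t1'); b,_=shot('scene','s1')
x=cv2.resize(a[140:240,350:430],None,fx=5,fy=5,interpolation=2); y=cv2.resize(b[120:220,210:330],None,fx=3.3,fy=5,interpolation=2)
cv2.imwrite('pics/c3.png',np.hstack([x,cv2.resize(b[120:220,220:300],None,fx=5,fy=5,interpolation=2)])[:,:,::-1])
```

```text
t 2.1 grasp world [ 0.5904 -0.1889  0.0947] stage [ 0.0389 -0.0028  0.0947] rpy [-3.1386e+00  5.0000e-04  1.4514e+00] toolshift [0.0019 0.0012 0.0367] w 0.053
F stage [-0.07 -0.41  0.35]
```

View pics/c3.png

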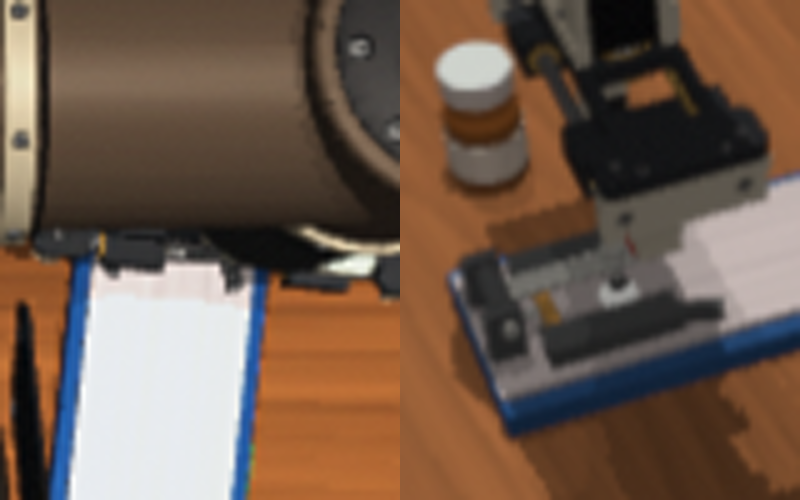

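The pictures show the gripper above the knob, fingers either side (scene crop (630,240)), no contact. Descend and pinch.

Request:
carry_out(
  travel=[
    [0.001,0.001,0.012],
    [0.0005,0,0.012],
    [0,0,0.012],
    [0,0,0],
  ],
  dr=[
    [0,0,0],
    [0,0,0],
    [0,0,0],
    [0,0,0],
  ],
)

```text
clock: 2.53
tcp_pos: [0.5911, -0.1874, 0.2158]
eef_rot: [-3.138, -0.0, 1.45]
ft_force: [-0.2, 0.9, -0.4]
gripper_width: 0.0528
```

Request:
carry_out(
  travel=[
    [0,0,0],
    [0,0,0],
    [0,0,0],
    [0,0,0],
    [0,0,0],
    [0,0,0],
  ],
  dr=[
    [0,0,0],
    [0,0,0],
    [0,0,0],
    [0,0,0],
    [0,0,0],
    [0,0,0],
  ],
  hand=0.0,
  newtons=15,
)

```text
clock: 3.03
tcp_pos: [0.5924, -0.1871, 0.2191]
eef_rot: [3.141, -0.001, 1.451]
ft_force: [-0.0, 2.2, 1.8]
gripper_width: 0.0216
```

```bash
python3 go.py .04 0 .058
```

```text
t 3.0333 grasp world [ 0.5926 -0.187   0.0601] stage [ 0.0409 -0.0007  0.0601] rpy [ 3.1408e+00 -7.0000e-04  1.4509e+00] toolshift [ 0.0007 -0.0009  0.0021] w 0.0216
F stage [-0.31  2.21  1.8 ]
```

Request:
carry_out(
  travel=[
    [0,0.0011,-0.0054],
    [0,0.0015,-0.0053],
    [0,0.0018,-0.0052],
    [0,0.0022,-0.005],
    [0,0.0026,-0.0049],
    [0,0.0029,-0.0047],
    [0,0.0032,-0.0044],
    [0,0.0036,-0.0042],
  ],
  dr=[
    [0,0,0],
    [0,0,0],
    [0,0,0],
    [0,0,0],
    [0,0,0],
    [0,0,0],
    [0,0,0],
    [0,0,0],
  ],
)

```text
clock: 3.7
tcp_pos: [0.6106, -0.1895, 0.2577]
eef_rot: [-3.139, -0.001, 1.451]
ft_force: [-0.8, 4.8, -6.9]
gripper_width: 0.0218
```

```bash
python3 go.py .0588 0 .0971
```

```text
t 3.7 grasp world [ 0.6102 -0.1894  0.0987] stage [ 0.0587 -0.001   0.0987] rpy [-3.1393e+00 -5.0000e-04  1.4507e+00] toolshift [0.0009 0.0001 0.0016] w 0.0218
F stage [-1.38  4.69 -6.94]
```

Request:
carry_out(
  travel=[
    [0.0005,0.0039,-0.0039],
    [0.0003,0.0041,-0.0036],
    [0,0.0044,-0.0033],
    [0,0.0046,-0.003],
    [0,0.0048,-0.0027],
    [0,0.005,-0.0023],
    [0,0.0051,-0.0019],
    [0,0.0053,-0.0016],
  ],
  dr=[
    [0,0,0],
    [0,0,0],
    [0,0,0],
    [0,0,0],
    [0,0,0],
    [0,0,0],
    [0,0,0],
    [0,0,0],
  ],
)

```text
clock: 4.37
tcp_pos: [0.6475, -0.1938, 0.2809]
eef_rot: [-3.139, 0.001, 1.451]
ft_force: [-6.2, 3.6, 0.5]
gripper_width: 0.0221
```

Request:
carry_out(
  travel=[
    [0,0,0],
    [0,0,0],
    [0,0,0],
    [0,0,0],
  ],
  dr=[
    [0,0,0],
    [0,0,0],
    [0,0,0],
    [0,0,0],
  ],
)

```text
clock: 4.7
tcp_pos: [0.6482, -0.1938, 0.2812]
eef_rot: [3.141, 0.001, 1.451]
ft_force: [-4.7, 0.6, 5.4]
gripper_width: 0.0215
```

```bash
python3 go.py .096 0 .1195
```

```text
t 4.7 grasp world [ 0.6483 -0.1939  0.1222] stage [ 0.0971 -0.0009  0.1222] rpy [3.1406e+00 6.0000e-04 1.4513e+00] toolshift [ 0.0009 -0.0011  0.0027] w 0.0215
F stage [-4.74  0.07  5.4 ]
```

Request:
carry_out(
  travel=[
    [0,0,0],
    [0,0,0],
    [0,0,0],
    [0,0,-0.01],
    [0,0,-0.02],
    [0,0,-0.02],
    [0.02,-0.01,-0.01],
    [0.03,-0.02,0],
  ],
  dr=[
    [0,0,0],
    [0,0,0],
    [0,0,0],
    [0,0,0],
    [0,0,0],
    [0,0,0],
    [0,0,0],
    [0,0,0],
  ],
  hand=0.7,
)

```text
clock: 5.37
tcp_pos: [0.6261, -0.1416, 0.3434]
eef_rot: [3.136, 0.001, 1.449]
ft_force: [1.4, 0.6, 0.7]
gripper_width: 0.0606
```

Run:
```python
from go import *
go([.04,-.001,.058])
a,_=shot('top','t2'); b,_=shot('scene','s2')
x=cv2.resize(a[160:240,235:305],None,fx=5.6,fy=5.6,interpolation=2)
y=cv2.resize(b[140:220,220:290],None,fx=5.6,fy=5.6,interpolation=2)
cv2.imwrite('pics/c4.png',np.hstack([x,y])[:,:,::-1])
# orange tab in scene, plate corners
h=cv2.cvtColor(a,cv2.COLOR_RGB2HSV)[160:240,235:305]
w=(h[...,1]<60)&(h[...,2]>200); c=max(cv2.findContours(w.astype(np.uint8),0,1)[0],key=cv2.contourArea).reshape(-1,2)+[235,160]
print(w.sum()); W=onplane('top',c,.018)[:,:2]*1000
print(np.c_[c,W.round(0)].astype(int).tolist())
```

```text
t 5.3667 grasp world [ 0.627  -0.1418  0.1844] stage [0.0697 0.0483 0.1844] rpy [3.1359e+00 6.0000e-04 1.4490e+00] toolshift [-0.0493 -0.0303  0.1262] w 0.0606
F stage [1.36 0.79 0.68]Traceback (most recent call last):
  File "<stdin>", line 9, in <module>
ValueError: max() iterable argument is empty
```

View pics/c4.png

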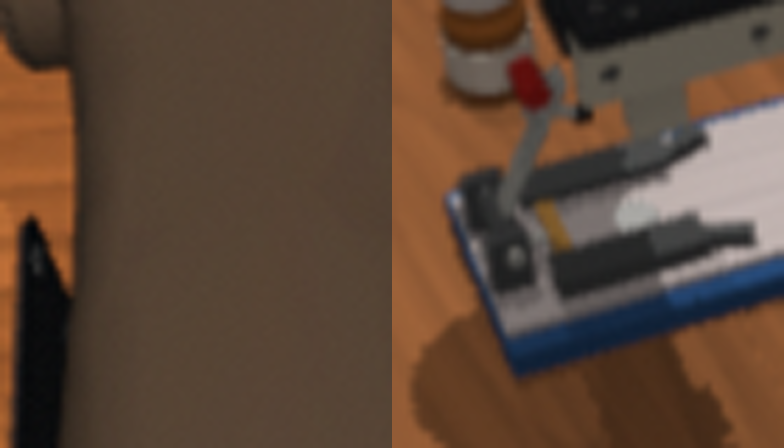

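Clip stands well open (knob at right crop (530,85)), arm hides the carrier in the top view; the first measurement serves: tab (0.5175, 0.1505), yaw ≈ 0.07.

Request:
carry_out(
  travel=[
    [0.0347,-0.018,0],
    [0.0347,-0.018,0],
    [0.0347,-0.018,0],
    [0.0347,-0.018,0],
    [0.0347,-0.018,0],
    [0.0347,-0.018,0],
    [0.0347,-0.018,0.005],
    [0.0347,-0.018,0.005],
  ],
  dr=[
    [0,0,0],
    [0,0,0],
    [0,0,0],
    [0,0,0],
    [0,0,0],
    [0,0,0],
    [0,0,0],
    [0,0,0],
  ],
)

```text
clock: 6.13
tcp_pos: [0.5139, 0.1543, 0.3312]
eef_rot: [3.14, -0.001, 1.451]
ft_force: [1.3, 0.7, 0.5]
gripper_width: 0.0612
```

Request:
carry_out(
  travel=[
    [0,0,0.02],
    [0,0,0.02],
    [0,0,0],
    [0,0,0],
  ],
  dr=[
    [0,0,-0.096],
    [0,0,-0.096],
    [0,0,0],
    [0,0,0],
  ],
)

```text
clock: 6.47
tcp_pos: [0.5145, 0.1527, 0.2901]
eef_rot: [-3.14, 0.001, 1.641]
ft_force: [-0.5, -1.0, 0.6]
gripper_width: 0.0613
```

Run:
```python
from go import *
go([.5175,.1505,.044],stage=False)
b,_=shot('scene','s3')
cv2.imwrite('pics/c5.png',cv2.resize(b[200:310,300:430],None,fx=5,fy=5,interpolation=2)[:,:,::-1])
```

```text
t 6.4667 grasp world [0.5144 0.1525 0.1311] stage [-0.0773  0.327   0.1311] rpy [-3.1404e+00  1.1000e-03  1.6408e+00] toolshift [-0.0021  0.0031  0.0871] w 0.0613
F stage [-0.41 -1.1   0.59]
```

View pics/c5.png

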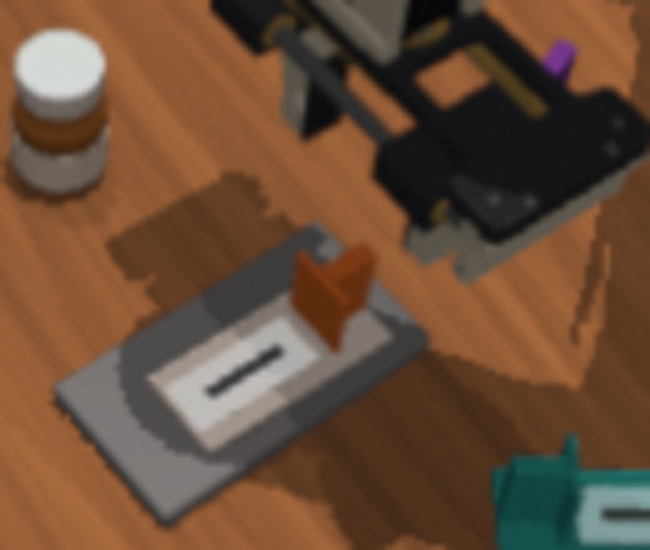

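Fingers straddle the tab (crop (335,300)), free of the jar and look-alikes. Descend and pinch.

Request:
carry_out(
  travel=[
    [-0.002,0.001,0.02],
    [0,0,0.02],
    [0,0,0.02],
    [0,0,0.015],
    [0,0,0.01],
    [0,0,0.002],
    [0,0,0],
    [0,0,0],
  ],
  dr=[
    [0,0,0],
    [0,0,0],
    [0,0,0],
    [0,0,0],
    [0,0,0],
    [0,0,0],
    [0,0,0],
    [0,0,0],
  ],
)

```text
clock: 7.18
tcp_pos: [0.5163, 0.1508, 0.2042]
eef_rot: [3.14, -0.001, 1.642]
ft_force: [0.2, -0.3, -0.0]
gripper_width: 0.0611
```

Request:
carry_out(
  travel=[
    [0,0,0],
    [0,0,0],
    [0,0,0],
    [0,0,0],
    [0,0,0],
    [0,0,0],
    [0,0,0],
    [0,0,0],
  ],
  dr=[
    [0,0,0],
    [0,0,0],
    [0,0,0],
    [0,0,0],
    [0,0,0],
    [0,0,0],
    [0,0,0],
    [0,0,0],
  ],
  hand=0.0,
  newtons=25,
)

```text
clock: 7.85
tcp_pos: [0.5156, 0.1507, 0.203]
eef_rot: [-3.142, 0.0, 1.643]
ft_force: [0.1, -0.5, 0.3]
gripper_width: 0.0135
```

Run:
```python
from go import *
go([.5165,.1505,.044],stage=False)
```

```text
t 7.85 grasp world [0.5156 0.1507 0.044 ] stage [-0.0759  0.3254  0.044 ] rpy [-3.1415e+00  1.0000e-04  1.6431e+00] toolshift [-0.0003  0.0009  0.    ] w 0.0135
F stage [ 0.12 -0.51  0.26]
```

Request:
carry_out(
  travel=[
    [0,0,0],
    [0,0,0],
    [0,0,0],
    [0,0,-0.01],
    [0,0,-0.02],
    [0,0,-0.03],
    [0,0,-0.03],
    [0,0,-0.02],
  ],
  dr=[
    [0,0,0],
    [0,0,0],
    [0,0,0],
    [0,0,0],
    [0,0,0],
    [0,0,0],
    [0,0,0],
    [0,0,0],
  ],
)

```text
clock: 8.52
tcp_pos: [0.5159, 0.1507, 0.3164]
eef_rot: [3.139, -0.001, 1.643]
ft_force: [0.8, 0.5, -0.9]
gripper_width: 0.0096
```

Run:
```python
from go import *
go([-.10,-.001,.15])
b,_=shot('scene','s4')
cv2.imwrite('pics/c6.png',cv2.resize(b[150:310,260:440],None,fx=3.6,fy=3.6,interpolation=2)[:,:,::-1])
```

```text
t 8.5167 grasp world [0.5162 0.1509 0.1574] stage [-0.0753  0.3256  0.1574] rpy [ 3.1393e+00 -8.0000e-04  1.6435e+00] toolshift [-0.3159 -0.0867  0.007 ] w 0.0096
F stage [ 0.77  0.58 -0.86]
```

View pics/c6.png

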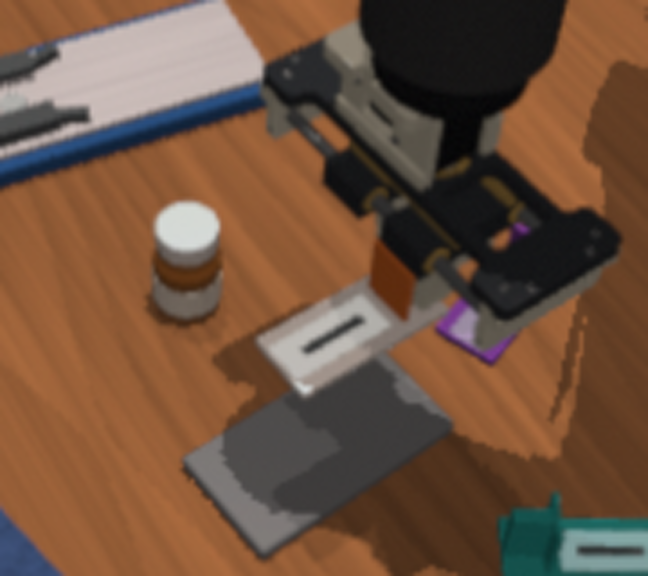

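Carrier is held level in the jaws (crop (380,310)), well above block and jar. Carry over to the stage front.

Request:
carry_out(
  travel=[
    [-0.0355,-0.0098,0],
    [-0.0355,-0.0098,0],
    [-0.0355,-0.0098,0],
    [-0.0355,-0.0098,0],
    [-0.0355,-0.0098,0],
    [-0.0355,-0.0098,0],
    [-0.0355,-0.0098,0],
    [-0.0355,-0.0098,0],
  ],
  dr=[
    [0,0,0],
    [0,0,0],
    [0,0,0],
    [0,0,0],
    [0,0,0],
    [0,0,0],
    [0,0,0],
    [0,0,0],
  ],
)

```text
clock: 9.23
tcp_pos: [0.4569, -0.1398, 0.3137]
eef_rot: [3.141, -0.0, 1.644]
ft_force: [1.1, 0.1, -1.4]
gripper_width: 0.0096
```

Request:
carry_out(
  travel=[
    [-0.015,-0.004,0],
    [-0.015,-0.004,0],
    [0,0,0],
    [0,0,0.01],
    [0,0,0.02],
    [0,0,0.02],
    [0,0,0],
    [0,0,0],
  ],
  dr=[
    [0,0,0],
    [0,0,0],
    [0,0,0.096],
    [0,0,0.096],
    [0,0,0],
    [0,0,0],
    [0,0,0],
    [0,0,0],
  ],
)

```text
clock: 9.9
tcp_pos: [0.4517, -0.1688, 0.2629]
eef_rot: [-3.139, 0.0, 1.451]
ft_force: [0.0, -0.4, -1.0]
gripper_width: 0.0097
```

Run:
```python
from go import *
go([-.10,-.0005,.058])
a,_=shot('top','t5');b,_=shot('scene','s5')
y=cv2.resize(b[120:220,220:350],None,fx=5,fy=5,interpolation=2); 
x=cv2.resize(a[140:240,350:430],None,fx=2,fy=5,interpolation=2)
cv2.imwrite('pics/c7.png',np.hstack([y])[:,:,::-1])
```

```text
t 9.9 grasp world [ 0.4514 -0.1688  0.1039] stage [-0.1015  0.0005  0.1039] rpy [-3.1392e+00  5.0000e-04  1.4512e+00] toolshift [-0.0009  0.0016  0.0459] w 0.0097
F stage [ 0.06 -0.38 -0.98]
```

View pics/c7.png

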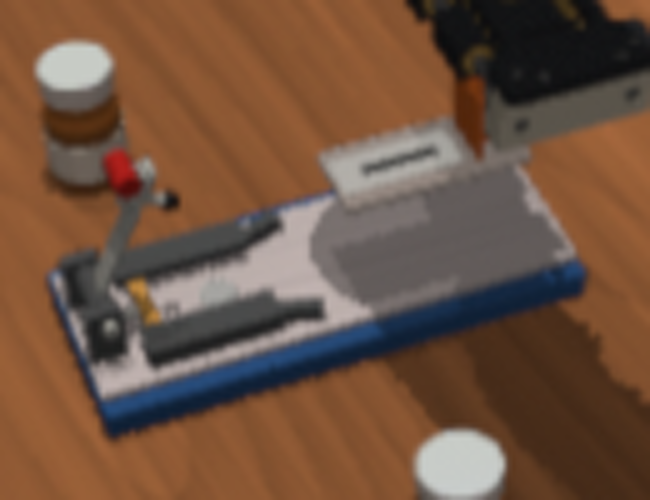

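Carrier hovers aligned over the open front of the deck, nose (crop (325,160)) short of the flared mouth. Lowering to the deck by feel.

Request:
carry_out(
  travel=[
    [-0.001,0.0015,0.012],
    [0,0,0.012],
    [0,0,0.01],
    [0,0,0.006],
    [0,0,0.003],
    [0,0,0.001],
    [0,0,0],
    [0,0,0],
  ],
  dr=[
    [0,0,0],
    [0,0,0],
    [0,0,0],
    [0,0,0],
    [0,0,0],
    [0,0,0],
    [0,0,0],
    [0,0,0],
  ],
)

```text
clock: 10.67
tcp_pos: [0.4538, -0.1699, 0.2197]
eef_rot: [3.141, -0.0, 1.451]
ft_force: [-0.2, -0.4, -1.2]
gripper_width: 0.0099
```

Request:
carry_out(
  travel=[
    [0,0,0.001],
    [0,0,0.001],
    [0,0,0.001],
    [0,0,0],
    [0,0,0],
    [0,0,0],
  ],
  dr=[
    [0,0,0],
    [0,0,0],
    [0,0,0],
    [0,0,0],
    [0,0,0],
    [0,0,0],
  ],
)

```text
clock: 11.17
tcp_pos: [0.4535, -0.1699, 0.2161]
eef_rot: [-3.141, 0.0, 1.451]
ft_force: [-0.1, 0.5, -0.6]
gripper_width: 0.0097
```

```bash
python3 go.py -.08 -.0006 .0545
```

```text
t 11.1667 grasp world [ 0.4535 -0.1699  0.0571] stage [-0.0993 -0.0004  0.0571] rpy [-3.1415e+00  1.0000e-04  1.4512e+00] toolshift [-0.0002  0.0193  0.0025] w 0.0097
F stage [-0.13  0.51 -0.59]
```

Request:
carry_out(
  travel=[
    [0,0,0.0008],
    [0,0,0.0008],
    [0,0,0],
    [0,0,0],
  ],
  dr=[
    [0,0,0],
    [0,0,0],
    [0,0,0],
    [0,0,0],
  ],
)

```text
clock: 11.5
tcp_pos: [0.4535, -0.1699, 0.2144]
eef_rot: [-3.141, 0.0, 1.451]
ft_force: [-0.3, -0.4, -2.2]
gripper_width: 0.0103
```

Request:
carry_out(
  travel=[
    [0,0,0.0005],
    [0,0,0.0005],
    [0,0,0],
    [0,0,0],
  ],
  dr=[
    [0,0,0],
    [0,0,0],
    [0,0,0],
    [0,0,0],
  ],
)

```text
clock: 11.83
tcp_pos: [0.4535, -0.1699, 0.2134]
eef_rot: [-3.141, 0.0, 1.451]
ft_force: [-0.3, 0.0, -1.6]
gripper_width: 0.0101
```

Request:
carry_out(
  travel=[
    [0,0,0.0005],
    [0,0,0],
    [0,0,0],
  ],
  dr=[
    [0,0,0],
    [0,0,0],
    [0,0,0],
  ],
)

```text
clock: 12.08
tcp_pos: [0.4535, -0.1699, 0.213]
eef_rot: [3.141, 0.0, 1.451]
ft_force: [-0.3, 0.1, -0.5]
gripper_width: 0.01
```

Request:
carry_out(
  travel=[
    [0,0.003,-0.0006],
    [0,0.004,0],
    [0,0.004,0],
    [0,0.004,0],
    [0,0.004,0],
    [0,0.004,0],
    [0,0.002,0],
    [0,0,0],
  ],
  dr=[
    [0,0,0],
    [0,0,0],
    [0,0,0],
    [0,0,0],
    [0,0,0],
    [0,0,0],
    [0,0,0],
    [0,0,0],
  ],
)

```text
clock: 12.75
tcp_pos: [0.4789, -0.1729, 0.2135]
eef_rot: [3.142, 0.0, 1.451]
ft_force: [-0.2, -0.0, -0.8]
gripper_width: 0.0099
```

Request:
carry_out(
  travel=[
    [0,0.002,0],
    [0,0.002,0],
    [0,0.002,0],
    [0,0.002,0],
    [0,0.002,0],
    [0,0.002,0],
    [0,0.002,0],
    [0,0,0],
  ],
  dr=[
    [0,0,0],
    [0,0,0],
    [0,0,0],
    [0,0,0],
    [0,0,0],
    [0,0,0],
    [0,0,0],
    [0,0,0],
  ],
)

```text
clock: 13.42
tcp_pos: [0.4926, -0.1746, 0.2136]
eef_rot: [3.141, 0.0, 1.451]
ft_force: [0.3, -0.2, -1.4]
gripper_width: 0.0099
```

```bash
python3 go.py -.03 -.0006 .0545
```

```text
t 13.4167 grasp world [ 0.4927 -0.1746  0.0546] stage [-0.0598 -0.0003  0.0546] rpy [3.1414 0.     1.4512] toolshift [-0.0003  0.0298  0.0001] w 0.0099
F stage [ 0.34 -0.12 -1.42]
```

Request:
carry_out(
  travel=[
    [0,0.002,0],
    [0,0.0025,0],
    [0,0.0025,0],
    [0,0.0025,0],
    [0,0.0025,0],
    [0,0.0025,0],
    [0,0.002,0],
    [0,0,0],
  ],
  dr=[
    [0,0,0],
    [0,0,0],
    [0,0,0],
    [0,0,0],
    [0,0,0],
    [0,0,0],
    [0,0,0],
    [0,0,0],
  ],
)

```text
clock: 14.08
tcp_pos: [0.509, -0.1766, 0.2135]
eef_rot: [3.141, 0.0, 1.451]
ft_force: [0.8, -0.4, -0.9]
gripper_width: 0.01
```

Request:
carry_out(
  travel=[
    [0,0.002,0],
    [0,0.0025,0],
    [0,0.0025,0],
    [0,0.0025,0],
    [0,0.0025,0],
    [0,0.002,0],
    [0,0.001,0],
    [0,0,0],
  ],
  dr=[
    [0,0,0],
    [0,0,0],
    [0,0,0],
    [0,0,0],
    [0,0,0],
    [0,0,0],
    [0,0,0],
    [0,0,0],
  ],
)

```text
clock: 14.75
tcp_pos: [0.5237, -0.1783, 0.2135]
eef_rot: [-3.142, 0.0, 1.451]
ft_force: [0.8, -0.1, -1.4]
gripper_width: 0.0098
```

```bash
python3 go.py -.02 -.0006 .0545
```

```text
t 14.75 grasp world [ 0.5237 -0.1783  0.0545] stage [-0.0285 -0.0003  0.0545] rpy [-3.1416  0.      1.4511] toolshift [-0.0003  0.0085 -0.    ] w 0.0098
F stage [ 0.79 -0.01 -1.38]
```

Request:
carry_out(
  travel=[
    [0,0.001,0],
    [0,0.0015,0],
    [0,0.0015,0],
    [0,0.0015,0],
    [0,0.0015,0],
    [0,0.001,0],
    [0,0.0005,0],
    [0,0,0],
  ],
  dr=[
    [0,0,0],
    [0,0,0],
    [0,0,0],
    [0,0,0],
    [0,0,0],
    [0,0,0],
    [0,0,0],
    [0,0,0],
  ],
)

```text
clock: 15.42
tcp_pos: [0.532, -0.1793, 0.2135]
eef_rot: [-3.142, -0.0, 1.451]
ft_force: [-0.7, -0.3, -0.8]
gripper_width: 0.0097
```

Request:
carry_out(
  travel=[
    [0,0.0005,0],
    [0,0.0005,0],
    [0,0.0005,0],
    [0,0.0005,0],
    [0,0,0],
  ],
  dr=[
    [0,0,0],
    [0,0,0],
    [0,0,0],
    [0,0,0],
    [0,0,0],
  ],
)

```text
clock: 15.83
tcp_pos: [0.534, -0.1796, 0.2136]
eef_rot: [3.141, 0.0, 1.451]
ft_force: [1.7, 0.2, -0.7]
gripper_width: 0.0101
```

Request:
carry_out(
  travel=[
    [0,0.0004,0],
    [0,0.0004,0],
    [0,0.0004,0],
    [0,0.0003,0],
    [0,0,0],
  ],
  dr=[
    [0,0,0],
    [0,0,0],
    [0,0,0],
    [0,0,0],
    [0,0,0],
  ],
)

```text
clock: 16.25
tcp_pos: [0.5355, -0.1798, 0.2136]
eef_rot: [3.142, 0.0, 1.451]
ft_force: [-0.3, 0.2, -1.5]
gripper_width: 0.0095
```

Request:
carry_out(
  travel=[
    [0,0.0005,0],
    [0,0.0005,0],
    [0,0.0005,0],
    [0,0.0005,0],
    [0,0,0],
  ],
  dr=[
    [0,0,0],
    [0,0,0],
    [0,0,0],
    [0,0,0],
    [0,0,0],
  ],
)

```text
clock: 16.67
tcp_pos: [0.5375, -0.18, 0.2136]
eef_rot: [3.141, -0.0, 1.451]
ft_force: [-0.3, -0.2, -0.9]
gripper_width: 0.0099
```

Request:
carry_out(
  travel=[
    [0,0.0005,0],
    [0,0.0005,0],
    [0,0.0005,0],
    [0,0.0005,0],
    [0,0,0],
  ],
  dr=[
    [0,0,0],
    [0,0,0],
    [0,0,0],
    [0,0,0],
    [0,0,0],
  ],
)

```text
clock: 17.08
tcp_pos: [0.5395, -0.1802, 0.2136]
eef_rot: [3.141, -0.0, 1.451]
ft_force: [0.1, 0.9, -0.3]
gripper_width: 0.0098
```

Request:
carry_out(
  travel=[
    [0,0.0005,0],
    [0,0.0005,0],
    [0,0.0005,0],
    [0,0.0005,0],
    [0,0,0],
  ],
  dr=[
    [0,0,0],
    [0,0,0],
    [0,0,0],
    [0,0,0],
    [0,0,0],
  ],
)

```text
clock: 17.5
tcp_pos: [0.5415, -0.1805, 0.2136]
eef_rot: [3.141, 0.0, 1.451]
ft_force: [1.1, -0.2, -1.5]
gripper_width: 0.0099
```

Request:
carry_out(
  travel=[
    [0,0.0005,0],
    [0,0.0005,0],
    [0,0.0005,0],
    [0,0.0005,0],
    [0,0,0],
  ],
  dr=[
    [0,0,0],
    [0,0,0],
    [0,0,0],
    [0,0,0],
    [0,0,0],
  ],
)

```text
clock: 17.92
tcp_pos: [0.5435, -0.1807, 0.2136]
eef_rot: [3.142, 0.0, 1.451]
ft_force: [-1.2, -0.8, -0.3]
gripper_width: 0.0099
```

Request:
carry_out(
  travel=[
    [0,0.0005,0],
    [0,0.0005,0],
    [0,0.0005,0],
    [0,0.0005,0],
    [0,0,0],
  ],
  dr=[
    [0,0,0],
    [0,0,0],
    [0,0,0],
    [0,0,0],
    [0,0,0],
  ],
)

```text
clock: 18.33
tcp_pos: [0.5454, -0.1809, 0.2136]
eef_rot: [3.142, -0.0, 1.451]
ft_force: [-0.5, 0.9, -1.3]
gripper_width: 0.01
```

Request:
carry_out(
  travel=[
    [0,0.0005,0],
    [0,0.0005,0],
    [0,0.0005,0],
    [0,0,0],
  ],
  dr=[
    [0,0,0],
    [0,0,0],
    [0,0,0],
    [0,0,0],
  ],
)

```text
clock: 18.67
tcp_pos: [0.5469, -0.1811, 0.2135]
eef_rot: [-3.142, 0.0, 1.451]
ft_force: [-0.8, 0.8, -2.0]
gripper_width: 0.0097
```

Request:
carry_out(
  travel=[
    [0,0.0005,0],
    [0,0.0005,0],
    [0,0.0005,0],
    [0,0,0],
  ],
  dr=[
    [0,0,0],
    [0,0,0],
    [0,0,0],
    [0,0,0],
  ],
)

```text
clock: 19.0
tcp_pos: [0.5484, -0.1813, 0.2136]
eef_rot: [3.142, -0.0, 1.451]
ft_force: [0.0, -1.1, -0.4]
gripper_width: 0.01
```

Request:
carry_out(
  travel=[
    [0,0.0005,0],
    [0,0.0005,0],
    [0,0.0005,0],
    [0,0,0],
  ],
  dr=[
    [0,0,0],
    [0,0,0],
    [0,0,0],
    [0,0,0],
  ],
)

```text
clock: 19.33
tcp_pos: [0.5493, -0.1815, 0.2133]
eef_rot: [-3.14, 0.0, 1.451]
ft_force: [-1.9, -0.3, 0.5]
gripper_width: 0.0095
```

Request:
carry_out(
  travel=[
    [0,0.0003,0],
    [0,0.0002,0],
    [0,0,0],
  ],
  dr=[
    [0,0,0],
    [0,0,0],
    [0,0,0],
  ],
)

```text
clock: 19.58
tcp_pos: [0.5495, -0.1815, 0.2132]
eef_rot: [-3.139, 0.0, 1.451]
ft_force: [-5.4, 2.1, 1.1]
gripper_width: 0.0099
```

```bash
python3 go.py 0 -.0006 .0545
```

```text
t 19.5833 grasp world [ 0.5491 -0.1815  0.0542] stage [-0.0029 -0.0004  0.0542] rpy [-3.1394  0.      1.4508] toolshift [-0.0002  0.0029 -0.0003] w 0.0099
F stage [-5.61  1.44  1.14]
```

Request:
carry_out(
  travel=[
    [0,0.0003,0],
    [0,0.0002,0],
    [0,0,0],
    [0,0,0],
  ],
  dr=[
    [0,0,0],
    [0,0,0],
    [0,0,0],
    [0,0,0],
  ],
)

```text
clock: 19.92
tcp_pos: [0.5496, -0.1816, 0.2132]
eef_rot: [-3.139, 0.0, 1.451]
ft_force: [-7.5, 2.1, 3.0]
gripper_width: 0.0099
```

```bash
python3 go.py 0 -.0006 .0545
```

```text
t 19.9167 grasp world [ 0.5491 -0.1815  0.0542] stage [-0.0029 -0.0005  0.0542] rpy [-3.1386  0.      1.4506] toolshift [-0.0001  0.0029 -0.0003] w 0.0099
F stage [-7.74  1.2   3.  ]
```

Stop felt: no further travel while force rose to 7.7 N. Release in place, then rise straight up.

Request:
carry_out(
  travel=[
    [0,0,0],
    [0,0,0],
    [0,0,0],
    [0,0,0],
    [0,0,0],
    [0,0,0],
  ],
  dr=[
    [0,0,0],
    [0,0,0],
    [0,0,0],
    [0,0,0],
    [0,0,0],
    [0,0,0],
  ],
  hand=0.7,
)

```text
clock: 20.42
tcp_pos: [0.551, -0.1816, 0.2136]
eef_rot: [3.141, -0.0, 1.451]
ft_force: [-0.3, 0.3, 0.1]
gripper_width: 0.0443
```

Request:
carry_out(
  travel=[
    [0,0,-0.005],
    [0,0,-0.01],
    [0,0,-0.02],
    [0,0,-0.03],
    [0,0,-0.03],
    [0,0,-0.03],
    [0,0,0],
    [0,0,0],
  ],
  dr=[
    [0,0,0],
    [0,0,0],
    [0,0,0],
    [0,0,0],
    [0,0,0],
    [0,0,0],
    [0,0,0],
    [0,0,0],
  ],
)

```text
clock: 21.08
tcp_pos: [0.5512, -0.1816, 0.3418]
eef_rot: [3.136, -0.0, 1.451]
ft_force: [-0.6, -0.4, -0.3]
gripper_width: 0.0616
```

Run:
```python
from go import *
go([.097,-.0006,.165])
b,_=shot('scene','s6')
cv2.imwrite('pics/c8.png',cv2.resize(b[120:220,220:350],None,fx=5,fy=5,interpolation=2)[:,:,::-1])
```

```text
t 21.0833 grasp world [ 0.5521 -0.1817  0.1828] stage [ 1.000e-04 -3.000e-04  1.828e-01] rpy [ 3.1360e+00 -5.0000e-04  1.4513e+00] toolshift [-0.0004  0.0968  0.0183] w 0.0616
F stage [-0.55 -0.47 -0.33]
```

View pics/c8.png

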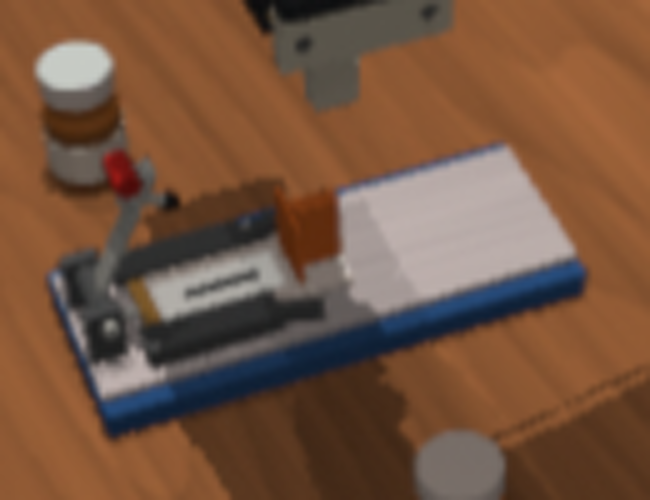

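Carrier sits between the rails, nose on the brass stop (crop (145,300)); clip still open. Now go to the knob.

Request:
carry_out(
  travel=[
    [-0.0003,0.032,0],
    [0,0.032,0],
    [0,0.033,0],
    [0,0,0.01],
    [0,0,0.02],
    [0,0,0.02],
    [0,0,0.011],
    [0,0,0],
  ],
  dr=[
    [0,0,0],
    [0,0,0],
    [0,0,0],
    [0,0,0],
    [0,0,0],
    [0,0,0],
    [0,0,0],
    [0,0,0],
  ],
)

```text
clock: 21.8
tcp_pos: [0.6457, -0.1934, 0.2735]
eef_rot: [-3.135, 0.0, 1.451]
ft_force: [-0.8, -0.3, 0.7]
gripper_width: 0.0615
```

Request:
carry_out(
  travel=[
    [0,0,0],
    [0,0,0],
    [0,0,0],
    [0,0,0],
    [0,0,0],
    [0,0,0],
    [0,0,0],
    [0,0,0],
  ],
  dr=[
    [0,0,0],
    [0,0,0],
    [0,0,0],
    [0,0,0],
    [0,0,0],
    [0,0,0],
    [0,0,0],
    [0,0,0],
  ],
  hand=0.0,
  newtons=20,
)

```text
clock: 22.47
tcp_pos: [0.6471, -0.1936, 0.2781]
eef_rot: [3.141, 0.0, 1.451]
ft_force: [-0.8, -1.7, 2.1]
gripper_width: 0.0215
```

```bash
python3 go.py .097 -.0006 .122
```

```text
t 22.4667 grasp world [ 0.6472 -0.1937  0.1191] stage [ 0.0959 -0.0008  0.1191] rpy [3.1410e+00 3.0000e-04 1.4511e+00] toolshift [ 0.0002  0.0011 -0.0029] w 0.0215
F stage [-0.63 -1.84  2.12]
```

Request:
carry_out(
  travel=[
    [0,-0.0053,0.0016],
    [0,-0.0051,0.0019],
    [0,-0.005,0.0023],
    [0,-0.0048,0.0027],
    [0,-0.0046,0.003],
    [0,-0.0044,0.0033],
    [0,-0.0041,0.0036],
    [0,-0.0039,0.0039],
  ],
  dr=[
    [0,0,0],
    [0,0,0],
    [0,0,0],
    [0,0,0],
    [0,0,0],
    [0,0,0],
    [0,0,0],
    [0,0,0],
  ],
)

```text
clock: 23.13
tcp_pos: [0.6106, -0.1891, 0.2559]
eef_rot: [3.138, 0.0, 1.451]
ft_force: [5.7, -2.9, 2.2]
gripper_width: 0.0216
```

Request:
carry_out(
  travel=[
    [0,0,0],
    [0,-0.0036,0.0042],
    [0,-0.0032,0.0044],
    [0,-0.0029,0.0047],
    [0,-0.0026,0.0049],
    [0,0,0],
  ],
  dr=[
    [0,0,0],
    [0,0,0],
    [0,0,0],
    [0,0,0],
    [0,0,0],
    [0,0,0],
  ],
)

```text
clock: 23.63
tcp_pos: [0.5972, -0.1875, 0.2359]
eef_rot: [-3.14, -0.0, 1.451]
ft_force: [5.6, -3.1, -4.3]
gripper_width: 0.0217
```

```bash
python3 go.py .0466 -.0006 .079
```

```text
t 23.6333 grasp world [ 0.597  -0.1874  0.0769] stage [ 0.0454 -0.0006  0.0769] rpy [-3.1404e+00 -2.0000e-04  1.4509e+00] toolshift [ 0.      0.0012 -0.0021] w 0.0217
F stage [ 5.93 -2.45 -4.31]
```

Request:
carry_out(
  travel=[
    [0,0.0,0.0025],
    [0,-0.0004,0.0025],
    [0,-0.0009,0.0025],
    [0,-0.0008,0.0025],
    [0,-0.0007,0.0025],
    [0,0,0],
    [0,0,0],
  ],
  dr=[
    [0,0,0],
    [0,0,0],
    [0,0,0],
    [0,0,0],
    [0,0,0],
    [0,0,0],
    [0,0,0],
  ],
)

```text
clock: 24.22
tcp_pos: [0.5936, -0.1871, 0.2236]
eef_rot: [-3.137, -0.0, 1.45]
ft_force: [-2.6, -0.2, 3.2]
gripper_width: 0.0217
```

```bash
python3 go.py .04 -.0006 .058
```

```text
t 24.2167 grasp world [ 0.5929 -0.187   0.0646] stage [ 0.0413 -0.0006  0.0646] rpy [-3.1372e+00 -2.0000e-04  1.4505e+00] toolshift [ 0.     -0.0012  0.0066] w 0.0217
F stage [-2.59 -0.51  3.18]
```

Request:
carry_out(
  travel=[
    [0,-0.0005,0.001],
    [0,-0.0003,0.001],
    [0,-0.0002,0.001],
    [0,-0.0002,0.001],
    [0,0,0.001],
    [0,0,0.001],
    [0,0,0],
    [0,0,0],
  ],
  dr=[
    [0,0,0],
    [0,0,0],
    [0,0,0],
    [0,0,0],
    [0,0,0],
    [0,0,0],
    [0,0,0],
    [0,0,0],
  ],
  newtons=30,
)

```text
clock: 24.88
tcp_pos: [0.5925, -0.1869, 0.2183]
eef_rot: [-3.138, -0.0, 1.451]
ft_force: [-6.3, 1.4, 7.6]
gripper_width: 0.0214
```

```bash
python3 go.py .04 -.0006 .058
```

```text
t 24.8833 grasp world [ 0.5919 -0.1868  0.0593] stage [ 0.0402 -0.0006  0.0593] rpy [-3.1377e+00 -1.0000e-04  1.4506e+00] toolshift [ 0.     -0.0002  0.0013] w 0.0214
F stage [-6.37  0.61  7.55]
```

Request:
carry_out(
  travel=[
    [0,-0.0004,0.0005],
    [0,-0.0003,0.0005],
    [0,0,0.0005],
    [0,0,0.0005],
    [0,0,0],
    [0,0,0],
  ],
  dr=[
    [0,0,0],
    [0,0,0],
    [0,0,0],
    [0,0,0],
    [0,0,0],
    [0,0,0],
  ],
)

```text
clock: 25.38
tcp_pos: [0.592, -0.1869, 0.2166]
eef_rot: [-3.139, -0.0, 1.451]
ft_force: [-5.8, 1.6, 9.3]
gripper_width: 0.0217
```

```bash
python3 go.py .04 -.0006 .058
```

```text
t 25.3833 grasp world [ 0.5915 -0.1868  0.0576] stage [ 0.0399 -0.0007  0.0576] rpy [-3.1385e+00 -1.0000e-04  1.4508e+00] toolshift [ 0.0001  0.0001 -0.0004] w 0.0217
F stage [-5.94  0.85  9.33]
```

Request:
carry_out(
  travel=[
    [0,-0.0005,0.0005],
    [0,-0.0003,0.0005],
    [0,0,0.0005],
    [0,0,0],
    [0,0,0],
  ],
  dr=[
    [0,0,0],
    [0,0,0],
    [0,0,0],
    [0,0,0],
    [0,0,0],
  ],
)

```text
clock: 25.8
tcp_pos: [0.5916, -0.1868, 0.2153]
eef_rot: [-3.14, 0.0, 1.451]
ft_force: [-4.2, 1.5, 8.6]
gripper_width: 0.0219
```

```bash
python3 go.py .04 -.0006 .058
```

```text
t 25.8 grasp world [ 0.5913 -0.1868  0.0563] stage [ 0.0396 -0.0006  0.0563] rpy [-3.1396  0.      1.451 ] toolshift [ 0.      0.0004 -0.0017] w 0.0219
F stage [-4.38  0.99  8.62]
```

Request:
carry_out(
  travel=[
    [0,-0.0005,0.0005],
    [0,-0.0003,0.0005],
    [0,0,0.0005],
    [0,0,0],
    [0,0,0],
  ],
  dr=[
    [0,0,0],
    [0,0,0],
    [0,0,0],
    [0,0,0],
    [0,0,0],
  ],
)

```text
clock: 26.22
tcp_pos: [0.5912, -0.1867, 0.2141]
eef_rot: [-3.141, 0.0, 1.451]
ft_force: [-2.8, 2.3, 9.5]
gripper_width: 0.0217
```

```bash
python3 go.py .04 -.0006 .058
```

```text
t 26.2167 grasp world [ 0.5911 -0.1867  0.0551] stage [ 0.0394 -0.0006  0.0551] rpy [-3.1407  0.      1.4511] toolshift [ 0.      0.0006 -0.0029] w 0.0217
F stage [-3.02  1.95  9.46]
```

Request:
carry_out(
  travel=[
    [0,-0.0003,0.0005],
    [0,0,0.0005],
    [0,0,0],
    [0,0,0],
  ],
  dr=[
    [0,0,0],
    [0,0,0],
    [0,0,0],
    [0,0,0],
  ],
)

```text
clock: 26.55
tcp_pos: [0.5911, -0.1867, 0.2135]
eef_rot: [-3.141, 0.0, 1.451]
ft_force: [-2.7, 1.9, 12.3]
gripper_width: 0.0213
```

Run:
```python
from go import *
go([.04,-.0006,.058])
b,_=shot('scene','s7')
cv2.imwrite('pics/c9.png',cv2.resize(b[135:205,225:305],None,fx=8,fy=8,interpolation=2)[:,:,::-1])
```

```text
t 26.55 grasp world [ 0.5911 -0.1868  0.0545] stage [ 0.0394 -0.0007  0.0545] rpy [-3.1413e+00  1.0000e-04  1.4513e+00] toolshift [ 0.0001  0.0006 -0.0035] w 0.0213
F stage [-2.91  1.57 12.26]
```

View pics/c9.png

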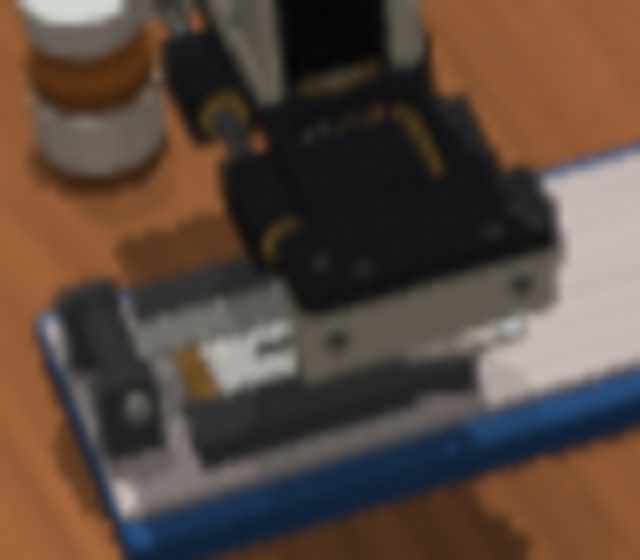

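Fingers on the knob, clip arm about level (crop (220,310)), force now rising. One more gentle press to confirm the hard end.

Request:
carry_out(
  travel=[
    [0,0,0.0004],
    [0,0,0.0004],
    [0,0,0],
    [0,0,0],
  ],
  dr=[
    [0,0,0],
    [0,0,0],
    [0,0,0],
    [0,0,0],
  ],
)

```text
clock: 26.93
tcp_pos: [0.5911, -0.1867, 0.2133]
eef_rot: [-3.142, 0.0, 1.451]
ft_force: [-5.9, 3.1, 17.2]
gripper_width: 0.0215
```

```bash
python3 go.py .04 -.0006 .058
```

```text
t 26.9333 grasp world [ 0.5911 -0.1868  0.0543] stage [ 0.0394 -0.0007  0.0543] rpy [-3.1415e+00  2.0000e-04  1.4515e+00] toolshift [ 0.0001  0.0006 -0.0037] w 0.0215
F stage [-6.2   2.33 17.2 ]
```

Request:
carry_out(
  travel=[
    [0,0,-0.0008],
    [0,0,-0.0008],
    [0,0,0],
  ],
  dr=[
    [0,0,0],
    [0,0,0],
    [0,0,0],
  ],
)

```text
clock: 27.18
tcp_pos: [0.5911, -0.1867, 0.2136]
eef_rot: [-3.141, -0.0, 1.451]
ft_force: [-2.6, 1.7, 8.3]
gripper_width: 0.0216
```

Request:
carry_out(
  travel=[
    [0,0,0],
    [0,0,0],
    [0,0,0],
    [0,0,0],
    [0,0,0],
  ],
  dr=[
    [0,0,0],
    [0,0,0],
    [0,0,0],
    [0,0,0],
    [0,0,0],
  ],
  hand=0.6,
)

```text
clock: 27.6
tcp_pos: [0.5912, -0.1868, 0.2129]
eef_rot: [-3.141, 0.0, 1.451]
ft_force: [0.1, -0.4, 0.0]
gripper_width: 0.0489
```

Request:
carry_out(
  travel=[
    [0,0,-0.005],
    [0,0,-0.015],
    [0,0,-0.03],
    [0,0,-0.03],
    [0,0,-0.03],
    [0,-0.03,-0.03],
    [0,-0.035,0],
    [0,-0.035,0],
  ],
  dr=[
    [0,0,0],
    [0,0,0],
    [0,0,0],
    [0,0,0],
    [0,0,0],
    [0,0,0],
    [0,0,0],
    [0,0,0],
  ],
)

```text
clock: 28.27
tcp_pos: [0.4921, -0.1748, 0.3547]
eef_rot: [3.138, -0.0, 1.451]
ft_force: [-0.4, -0.1, 0.3]
gripper_width: 0.0528
```

Run:
```python
from go import *
go([.04,-.0006,.058])
b,dep=shot('scene','s8'); h=cv2.cvtColor(b,cv2.COLOR_RGB2HSV)
o=np.zeros((400,640),bool);o[150:185,245:295]=1
o&=((h[...,0]<4)|(h[...,0]>174))&(h[...,1]>170)&(h[...,2]>90)
print(o.sum(),np.argwhere(o).mean(0)[::-1],'before: 28 [266.3 165.3]')
# stop face vs nose
cv2.imwrite('pics/c10.png',cv2.resize(b[135:205,225:305],None,fx=8,fy=8,interpolation=2)[:,:,::-1])
```

```text
t 28.2667 grasp world [ 0.4927 -0.1748  0.1957] stage [-0.0597 -0.0006  0.1957] rpy [ 3.1379e+00 -3.0000e-04  1.4511e+00] toolshift [-1.000e-04  9.920e-02  1.381e-01] w 0.0528
F stage [-0.38 -0.19  0.28]
25 [266.48 165.8 ] before: 28 [266.3 165.3]
```

View pics/c10.png

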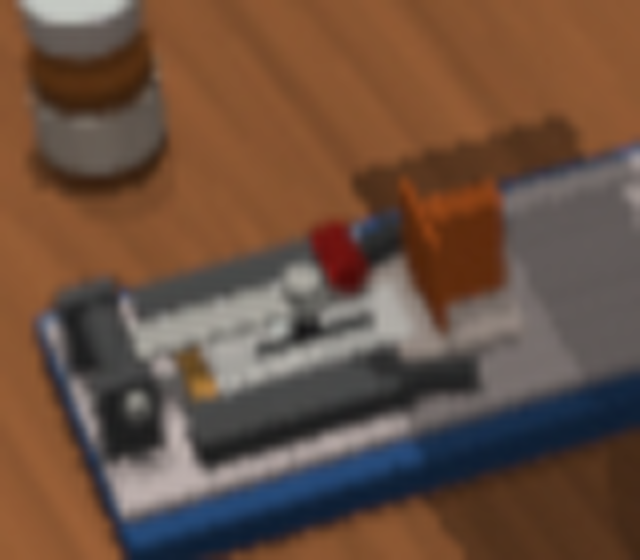

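The clip is down: the knob is at (266.5,165.8), against (266.3,165.3) when it was down at the start. The foot is on the carrier, the nose touches the brass stop, and the gripper is clear.

```bash
python3 -c "
from h import *
print(ticket.job_done())"
```

```text
the job is handed in; nothing more can be done
None
```

The carrier is loaded in the stage with the clip fully down on it. I handed the job in at about 28 s of the 72 s allowed.

- **Clip open:** I pinched the knob and lifted the clip to about 1.16 rad, and it stayed there.
- **Carrier home:** I slid it in nose first with almost no side force. I felt the stop about 6 mm beyond its mid setting and pressed to 7.7 N, with no further travel. In the picture the nose is against the brass stop.
- **Clip closed:** I lowered it along its arc to the hard end. The force rose from 12 to 17 N over the last 0.2 mm, then I eased off and let go.

**Last checks:**
- The knob is within about half a pixel of where it was with the clip down at the start.
- The foot is on the carrier and the gripper is clear, with no contact force.
- I never sent the arm near the jars and weight, but I did not measure them again at the end.
- The height at which the gripper held the knob at the hard end was about 3.7 mm below the knob's nominal centre. I put this down to where it was pinched: after release the open fingers settled 0.7 mm lower with no force, so they were not resting on the rails.

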